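# Zero the hand gauge and dock it

## Robot

A 6-joint arm with a two-finger parallel gripper is mounted at the origin on a cart in front of the work surface, level with it; the furniture and walls round the work are solid. World frame = base frame: x ahead of the robot, y to its left, z up, the work surface at z = 0. Lengths are in m, angles in rad, forces in N, time in s.
With the tool pointing down it reaches from about 0.275 to 0.85 m from the base axis. Payload 19 kg.
Tool frame: the origin (TCP) lies between the finger pads; the fingertips stand 11 mm ahead of it and the grasp point (between the pads) lies 8 mm behind it; z points along the fingers, y is the line along which they close (so a half turn about z gives the same grasp; the last joint's range is limited). The gripper opens to 85 mm and grips with 20 to 120 N. Pads are 22 mm wide; open, the fingers measure 114 mm over their backs; the gripper's body (76 mm by 85 mm) begins 54 mm behind the grasp point. The pads swing forward as they close: fully open they stand 13 mm farther back than shut.
Start: joints at [1.159, 0.15, 1.437, -0, 1.554, -0.134], TCP at [0.158, 0.553, 0.242] pointing down, gripper open.
Joint ranges: [-2.8, 2.8], [-0.68, 2.1], [0.12, 2.68], [-1.39, 4.53], [0.16, 2.79], [-2.81, 2.81]. Speed limits (rad/s): [1.89, 1.89, 2.22, 3.01, 3.01, 3.01].

## Interface

Orientations are given as a unit quaternion [w, x, y, z].
In Python, from cell import robot, claw, planner, cams, models, current_clock, current_qpos, current_joint_vel, current_joint_efforts, current_tool_pos, current_orientation, current_wrist_force, current_ft_torque, current_opening, current_grasp_force gives the robot as it stands. The module is installed in compiled form; this text tells all that it offers. Calls block until the motion is done:
- robot.move_to(position, orientation): joint-space move of the TCP to a pose.
- robot.move_straight(position, ori=None, max_speed=0.15, max_force=None): straight line of the TCP; ori=None keeps the orientation; max_speed is the mean speed in m/s. With max_force (N) it stops when the force on the tool has changed by that much, and returns True; else False.
- robot.move_j(angles): joint-space move.
- claw.gripper_to(opening, newtons=None): opening from 0.0 (shut) to 1.0 (fully open); newtons is the grip in N (None keeps the last); returns when the fingers have stopped.
- robot.hold(seconds).
- planner.ik(position, orientation): joint angles nearest the present ones, or None.
- cams.read_camera(name): name is "scene" or "side" or "wrist"; returns (picture, depth): 400x640x3 uint8, blue, green, red; 400x640 float32, m along the optical axis (not along the pixel's ray), 0 where there is no reading.
- cams.camera_params(name): a dict with "camera_matrix" (3x3 intrinsics, pixels), "k1" (the pictures are not rectified: a ray, as slopes to the right and down, at radius r is drawn at 1 + k1 r^2 times it, then the intrinsics apply), "extrinsics" (4x4, takes a point from world to camera coordinates); the wrist camera has in their place "T_tool_cam" (4x4, takes a point from camera to tool coordinates, whose origin is the TCP and whose axes are the flange's). Camera axes: x right, y up, looking along -z (the intrinsics and any distortion apply to the point x, -y, -z); pixel columns grow to the right and rows downward; lengths in m; the calibration is good to about 2 mm. A picture is of the moment at which its call begins: read the wrist's pose just before it. camera_params takes no time and is no camera call.
A pose or a line that the arm cannot do raises robot.Unreachable and nothing moves.
- robot.finish_job(): hands the job in; it is judged then, once.
Trained networks look in the newest picture that a camera, given by its name, has taken for a name from the list of things; names that differ only in an ending like _2 or _b are one class to them, and where a whole thing is asked for, a point or a joint stands for the part that bears it (a point fixed in the world has none). Each returns a list of dicts, best first, with "score" (0 to 1); they miss things now and then, are a little off and sometimes report something else, mostly with a low value. They report only what shows in the picture. A call takes as long as a camera call.
- models.search_frame(camera, thing): "location" ([x, y, z] in m, in world coordinates, good to about 4 mm: the middle of the surface that is visible of it).
- models.trace(camera, thing): "mask" (400x640 bool, what is visible of it).
- models.mark_of(camera, thing): "location" ([x, y, z] in m, in world coordinates, good to about 4 mm: a listed point, or the origin of a listed thing).
Readings, each from a call of its own:
- current_clock(): time.
- current_qpos(): joint angles.
- current_joint_vel(): joint speeds.
- current_joint_efforts(): joint torques, N m.
- current_tool_pos(): TCP position.
- current_orientation(): TCP orientation.
- current_wrist_force(): force on the tool from outside, world axes, zero at the start.
- current_ft_torque(): the same for the moment, N m.
- current_opening(): opening from 0.0 (shut) to 1.0 (fully open).
- current_grasp_force(): force on a finger pad.
Only numpy, scipy, OpenCV 4.12 (cv2) and the standard library are available. Lean on these libraries where they do the work, as an engineer would, in place of code of your own. Each camera call takes 0.05 s, during which the arm holds its last target. There are 200 camera calls.

## Task

Lift the orange hand gauge up and off the two-pronged hook of its stand and stand it upright in the middle of the steel zero plate, letting go of it there. Then pick it up again and lower it fully home, screen to the front, into the empty bay of the charging dock. Never drop the gauge or tip it over, and leave the bottle and the flat boxes where they are.

Things in the scene. Friction and masses are not known exactly. Their poses are not given: they have to be found in the camera images.
- gauge_mid (a point): Centre of the orange hand gauge's case, 60 mm above its foot. Case 34 mm thick (x) by 58 mm wide (y) by 120 mm tall (z), about 0.25 kg; -x is the screen side, +z the top. A rigid 6 mm wire bail, 46 mm wide along y, rises 31 mm above the middle of the case top (its bar's underside is 25 mm above). At the start it hangs upright by the bail, foot 30 mm above the desk.
- gauge_screen (a point): Middle of the gauge's screen, on the front face, 17 mm in front (-x) of the case's mid-plane and 27 mm above its centre.
- hook_stand: White panel on a dark base, fixed. Origin on the desk right below the hanging gauge's centre; -x is the open front. Base 110 x 110 x 10 mm (x -45 to +65 mm). The panel (50 mm wide, 178 mm high) stands 6 mm behind the gauge's back and carries two prongs to the front, on which the bail's bar rests; see the hook point.
- hook (a point): Between the two steel prongs (7 mm thick, at y = -9 and +9 mm) where the bail's bar rests: their upper side, 175 mm above the desk; axes as the stand. The prong tips, 10 mm to the front (-x), turn up 7 mm. So the gauge must rise more than 7 but less than 18 mm (its case then meets the prongs from below), move at least 25 mm to the front, and is free.
- zero_plate_top (a point): Centre of the upper face of the square steel zero plate (110 x 110 mm, fixed, 12 mm high); plate and stand may change sides. Mind the large fixed screen left of the work: an upright sheet 30 mm thick, from 0.20 to 0.57 m above the desk, over the line from x = 0.45, y = 0.41 m to x = 0.86, y = 0.03 m; draw the arm back to pass it.
- bay_floor (a point): Centre of the floor of the empty charging bay (red lamp), 18 mm above the desk; -x is the dock's front. The pocket is 40 mm (x) by 64 mm (y), 3 mm wider than the gauge all round; front and back lips are 25 mm high, the grey side cheeks (8 mm thick, 44 mm deep) 130 mm, 10 mm more than the gauge's case, so that fingers at the gauge's sides do not fit.
- bay_taken: The other bay of the dock, 88 mm beside the free one (either side), with a yellow gauge of the same form fixed in it (green lamp); 170 mm high in all. Origin below its centre, 6 mm above the desk.
- wash_bottle_mid (a point): Bystander: white bottle with red cap, 63 mm across, 151 mm tall; point on its axis 75 mm above its foot.
- specimen_box_mid (a point): Bystander: flat clear specimen box 83 x 100 x 30 mm; its centre.
- tissue_box_mid (a point): Bystander: flat blue and white box 70 x 105 x 22 mm; its centre.
- gauge: The orange gauge itself: origin at the middle of the underside of its case, axes as for its centre point.

How it is judged:
On the way, in this order (a step that is already met when the one before it is completed fails the run):
1. the gauge is off the hook, clear of the stand (distance between gauge_mid and hook_stand above 0.125 m and contact force between gauge and hook_stand below 0.05 N), for 0.2 s.
2. the gauge stands upright on the middle of the zero plate (within 25 mm), let go and still (horizontal distance between gauge_mid and zero_plate_top below 0.025 m and z of gauge_mid in the frame of zero_plate_top between 0.055 and 0.064 m and angle between gauge_mid's own z axis and vertical below 0.06 rad and linear speed of gauge below 0.02 m/s and contact force between the fingers and gauge below 0.1 N), for 0.3 s.
At the end, for the whole second after the job is handed in: The gauge stands in the empty bay, its centre within 6 mm of the bay's centre and its foot within 3 mm of the bay floor, upright within 0.06 rad, screen to the dock's front, let go and still (horizontal distance between gauge_mid and bay_floor below 0.006 m and z of gauge_mid in the frame of bay_floor between 0.055 and 0.0635 m and angle between gauge_mid's own z axis and vertical below 0.06 rad and x of gauge_screen in the frame of bay_floor below -0.005 m and linear speed of gauge below 0.02 m/s and contact force between the fingers and gauge below 0.1 N); the robot touches nothing.
It fails at once if the gauge is dropped (moves faster than 0.5 m/s with no finger on it) (linear speed of gauge above 0.5 m/s and contact force between the fingers and gauge below 0.01 N).
It fails at once if the gauge tips by more than 0.8 rad (angle between gauge_mid's own z axis and vertical above 0.8 rad).
It fails at once if a bystander (bottle or flat box) is moved by more than 25 mm (distance of any of wash_bottle_mid, specimen_box_mid, tissue_box_mid from where it was at the start of the episode above 0.025 m).
It also fails if it takes over 64 s, if anything falls off the work surface, if the arm or the gripper's body presses on something with over 40 N, if the wrist force passes 120 N, or if a joint passes its speed limit or range.

## Working session

There is one attempt and no reset: what is moved stays moved. The work goes in short steps, each a Python script; the robot and the scene stay as the last script left them, time stands still between calls to the robot, and variables do not carry over. Pictures are saved under pics/ and viewed, at most 10 in all, crops included, and the job is handed in when it is done.

```bash
mkdir -p pics; cat > h.py <<'E'
import numpy as np, cv2
from cell import *
def locs(cam,names,fn=None):
    fn=fn or models.mark_of
    for n in names:
        try:
            r=fn(cam,n); print(cam,n,[(np.round(a['location'],3).tolist(),round(a['score'],2)) for a in r[:2]])
        except Exception as e: print(cam,n,'ERR',e)
E
python3 - <<'E'
from h import *
print(current_clock(),current_tool_pos(),current_orientation())
for c in ("scene","side"):
    p,d=cams.read_camera(c); cv2.imwrite(f"pics/{c}0.png",p)
    locs(c,["gauge_mid","gauge_screen","hook","hook_stand","zero_plate_top","bay_floor","bay_taken","wash_bottle_mid","specimen_box_mid","tissue_box_mid"])
    print(np.round(np.linalg.inv(cams.camera_params(c)["extrinsics"]),3).tolist())
print(cams.camera_params("wrist")["T_tool_cam"], current_clock())
E
```

```text
0.0 [0.1576027  0.55273634 0.24165978] [-1.57598606e-04  1.38468645e-01  9.90366619e-01 -6.07974592e-04]
scene gauge_mid [([0.468, -0.318, 0.09], 0.64)]
scene gauge_screen [([0.452, -0.312, 0.123], 0.77)]
scene hook [([0.466, -0.323, 0.174], 0.75)]
scene hook_stand [([0.467, -0.318, -0.003], 0.58)]
scene zero_plate_top [([0.474, 0.007, 0.01], 0.7), ([0.463, -0.315, -0.003], 0.18)]
scene bay_floor [([0.63, -0.251, 0.016], 0.68)]
scene bay_taken [([0.626, -0.169, 0.006], 0.7)]
scene wash_bottle_mid [([0.461, -0.16, 0.076], 0.62)]
scene specimen_box_mid [([0.682, -0.042, 0.014], 0.62), ([0.629, -0.248, 0.018], 0.48)]
scene tissue_box_mid [([0.763, -0.145, 0.014], 0.9), ([0.465, -0.315, 0.002], 0.67)]
[[0.501, -0.421, 0.756, 1.299], [0.865, 0.27, -0.423, -0.577], [-0.026, 0.866, 0.5, 0.602], [0.0, 0.0, 0.0, 1.0]]
side gauge_mid [([0.466, -0.317, 0.096], 0.7), ([0.464, -0.322, 0.031], 0.21)]
side gauge_screen [([0.448, -0.313, 0.119], 0.61)]
side hook [([0.469, -0.318, 0.176], 0.91), ([0.628, -0.168, 0.006], 0.7)]
side hook_stand [([0.467, -0.317, -0.001], 0.64)]
side zero_plate_top [([0.474, 0.003, 0.012], 0.67), ([0.467, -0.319, 0.001], 0.36)]
side bay_floor [([0.63, -0.25, 0.018], 0.63)]
side bay_taken [([0.63, -0.171, 0.005], 0.98)]
side wash_bottle_mid [([0.461, -0.16, 0.076], 0.71), ([0.465, -0.314, 0.096], 0.48)]
side specimen_box_mid [([0.684, -0.046, 0.016], 0.59)]
side tissue_box_mid [([0.764, -0.142, 0.008], 0.78)]
[[-0.606, 0.539, -0.585, 0.076], [-0.795, -0.426, 0.431, 0.196], [-0.017, 0.726, 0.687, 0.72], [0.0, 0.0, 0.0, 1.0]]
[[-1.59733939e-04  9.50040153e-01  3.12127671e-01  8.02966232e-02]
 [ 9.99999983e-01  1.80079709e-04 -3.63601804e-05  2.12300570e-04]
 [-9.07514915e-05  3.12127660e-01 -9.50040165e-01 -1.30969908e-01]
 [ 0.00000000e+00  0.00000000e+00  0.00000000e+00  1.00000000e+00]] 1.1
```

View pics/scene0.png

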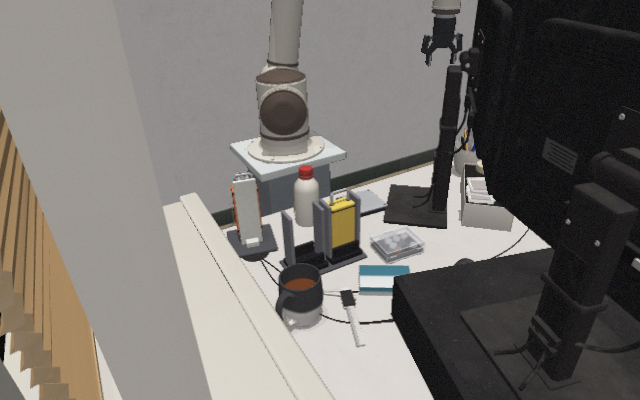

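View pics/side0.png

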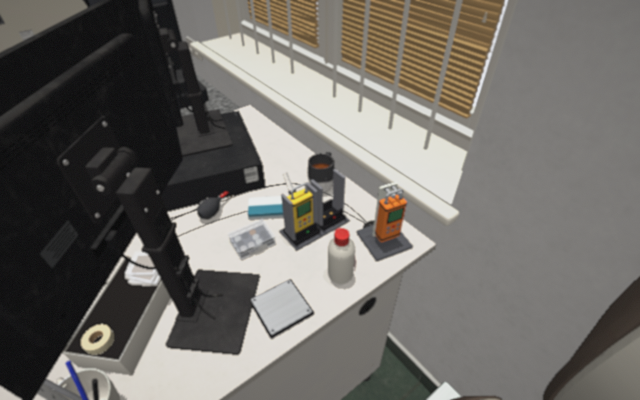

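The scene shows the gauge on its stand at about (247,210), the bottle at (306,195), and the dock with its free bay on the left at (310,245). The side view shows the screen of the orange gauge at (395,215), the plate at (282,305), and a monitor post at (160,240). Next I'll get yaws and obstacle heights from depth.

```bash
cat >> h.py <<'E'
def rays(cam,uv):
    P=cams.camera_params(cam);K=P["camera_matrix"];k=P["k1"]
    D=np.array([k,0,0,0.]);s=cv2.undistortPoints(np.asarray(uv,float).reshape(-1,1,2),K,D).reshape(-1,2);return s
def cloud(cam,depth,mask=None,T=None):
    """world points (N,3); T = cam->world"""
    ok=depth>0
    if mask is not None: ok&=mask
    v,u=np.nonzero(ok);s=rays(cam,np.c_[u,v]);z=depth[v,u]
    p=np.c_[s[:,0]*z,-s[:,1]*z,-z]
    if T is None: T=np.linalg.inv(cams.camera_params(cam)["extrinsics"])
    return p@T[:3,:3].T+T[:3,3], np.c_[u,v]
def wristT(pos,q):
    from scipy.spatial.transform import Rotation as R
    T=np.eye(4);T[:3,:3]=R.from_quat([q[1],q[2],q[3],q[0]]).as_matrix();T[:3,3]=pos
    return T@np.array(cams.camera_params("wrist")["T_tool_cam"])
def down(yaw):
    """tool z down, tool y axis (closing) at world angle yaw"""
    from scipy.spatial.transform import Rotation as R
    y=np.array([np.cos(yaw),np.sin(yaw),0]);z=np.array([0,0,-1.]);x=np.cross(y,z)
    q=R.from_matrix(np.c_[x,y,z]).as_quat();return np.array([q[3],q[0],q[1],q[2]])
E
python3 - <<'E'
from h import *
C=[]
def plane(p):
    best=None;rng=np.random.default_rng(0)
    for _ in range(300):
        a=p[rng.choice(len(p),3,False)];n=np.cross(a[1]-a[0],a[2]-a[0]);l=np.linalg.norm(n)
        if l<1e-6: continue
        n/=l
        if abs(n[2])>.3: continue
        i=abs((p-a[0])@n)<.002
        if best is None or i.sum()>best.sum(): best=i
    q=p[best];c=q.mean(0);n=np.linalg.svd(q-c)[2][2];n*=-np.sign(n[0]);return c,n,best.sum(),len(p)
for c in ("side","scene"):
    p,d=cams.read_camera(c);C.append(cloud(c,d)[0])
    for t in ("gauge","bay_taken","hook_stand","zero_plate_top"):
        r=models.trace(c,t)
        if not r: print(c,t,'none');continue
        m=r[0]["mask"];m=cv2.erode(m.astype(np.uint8),np.ones((3,3)))>0
        q=cloud(c,d,m)[0]
        print(c,t,round(r[0]['score'],2),q.shape, np.percentile(q,[2,98],axis=0).round(3).tolist())
        try: ce,n,k,N=plane(q[q[:,2]>.03]);print('  plane',ce.round(4),n.round(3),k,N,'yaw-ish',np.degrees(np.arctan2(n[1],n[0])+np.pi).round(1))
        except Exception as e: print('  ',e)
P=np.vstack(C)
xs=np.arange(.2,1.0,.05);ys=np.arange(.6,-.6,-.05)
print('      '+' '.join(f'{y:5.2f}' for y in ys))
for x in xs:
    print(f'{x:.2f}',end=' ')
    for y in ys:
        s=P[(abs(P[:,0]-x-.025)<.025)&(abs(P[:,1]-y-.025)<.025)]
        print(f'{np.percentile(s[:,2],99.5)*100:5.0f}' if len(s)>5 else '    .',end=' ')
    print()
E
```

```text
side gauge 0.85 (941, 3) [[0.445, -0.334, 0.042], [0.482, -0.287, 0.154]]
  plane [ 0.4517 -0.3096  0.0962] [-0.967  0.255 -0.004] 535 941 yaw-ish 345.2
side bay_taken 0.94 (1646, 3) [[0.598, -0.2, 0.014], [0.646, -0.124, 0.162]]
  plane [ 0.6125 -0.1624  0.0918] [-0.998  0.06   0.003] 563 1432 yaw-ish 356.6
side hook_stand 0.89 (864, 3) [[0.421, -0.356, 0.007], [0.528, -0.265, 0.176]]
  plane [ 0.4918 -0.3147  0.1614] [-0.967  0.256 -0.01 ] 81 108 yaw-ish 345.2
side zero_plate_top 0.94 (1919, 3) [[0.422, -0.044, 0.007], [0.52, 0.055, 0.015]]
   a must be a positive integer unless no samples are taken
scene gauge none
scene bay_taken 0.89 (2035, 3) [[0.623, -0.205, 0.016], [0.662, -0.13, 0.148]]
  plane [ 0.6467 -0.1668  0.0906] [-1.    -0.    -0.001] 864 1797 yaw-ish 0.0
scene hook_stand 0.89 (1979, 3) [[0.444, -0.362, 0.007], [0.534, -0.274, 0.174]]
  plane [ 0.4976 -0.3249  0.1074] [-0.972  0.236  0.002] 956 1164 yaw-ish 346.4
scene zero_plate_top 0.81 (359, 3) [[0.44, -0.022, 0.007], [0.529, 0.046, 0.014]]
   a must be a positive integer unless no samples are taken
       0.60  0
[... 1834 characters left out ...]
   7     7     0    57    57    51     0     2     3     2     2    10    10    10    12    12    12 
0.80     .     .     .     .     .     .     .     0     0     0     0    57    56     5     0     2    10     1     1     0     0    12    12    12 
0.85     .     .     .     .     .     .     .     0     0     0     .     1    54    10    10    10    10    10     1     0     0    12    12    12 
0.90     .     .     .     .     .     .     .     .     .     .    10    10    54    54    10    10    10    10     0     0     0    12    12    12 
0.95     .     .     .     .     .     .     .     .     .     .    10    10    10    55    11    11    11    10     0     0     0    12    12    12
```

```bash
python3 - <<'E'
from h import *
p=current_tool_pos();u=np.array([p[0],p[1]])/np.hypot(p[0],p[1])
robot.move_straight([*(u*.36),.30],max_speed=.25)
q=np.array(current_qpos());print(q.round(2),current_clock())
y=np.radians(-14.5)
q[0]=-.6;q[5]=-.6-np.radians(75.5)
robot.move_j(q);print(current_clock())
robot.move_to([.467,-.317,.30],down(y+np.pi/2));print(current_clock(),np.array(current_qpos()).round(2))
pos,o=current_tool_pos(),current_orientation()
pic,d=cams.read_camera("wrist");cv2.imwrite("pics/w1.png",pic);np.save("w1.npy",d)
locs("wrist",["gauge_mid","hook","hook_stand"])
T=wristT(pos,o)
P,uv=cloud("wrist",d,None,T)
R=np.array([[np.cos(y),np.sin(y)],[-np.sin(y),np.cos(y)]])
L=(P[:,:2]-[.467,-.317])@R.T
for lo,hi in((.135,.157),(.160,.172),(.172,.19)):
    s=(P[:,2]>lo)&(P[:,2]<hi)&(abs(L)<.06).all(1)
    if s.sum()>5: print(lo,s.sum(),np.percentile(L[s],[1,50,99],axis=0).round(4).tolist(),np.median(P[s,2]).round(4))
E
```

```text
[ 1.08 -0.32  1.76  0.    1.71 -0.21] 2.6417
5.0083
5.9083 [-0.73  0.11  1.36  0.    1.66 -2.05]
wrist gauge_mid []
wrist hook [([0.471, -0.318, 0.175], 0.64)]
wrist hook_stand [([0.467, -0.319, -0.002], 0.66)]
0.135 1727 [[-0.0172, -0.0289], [-0.0055, -0.0002], [0.024, 0.0279]] 0.1486
0.16 251 [[-0.0122, -0.0243], [0.023, -0.0001], [0.0254, 0.0238]] 0.167
0.172 1278 [[-0.0125, -0.0233], [0.0125, -0.0009], [0.0303, 0.0226]] 0.1766
```

View pics/w1.png

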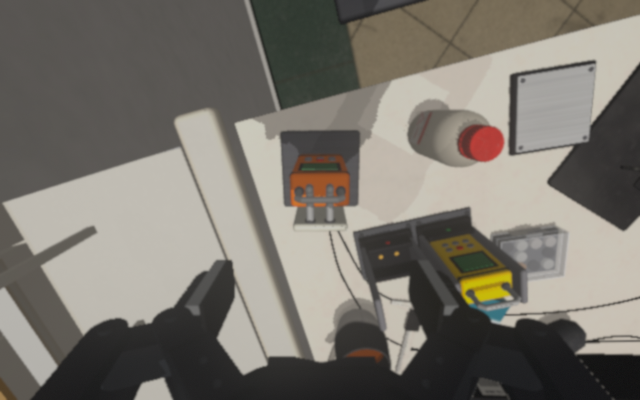

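The wrist view confirms the case at (320,180), centred and axis-aligned in the tool frame to within 1 mm. Now I'll grasp, unhook and carry it.

```bash
python3 - <<'E'
from h import *
y=np.radians(-14.5);f=-np.array([np.cos(y),np.sin(y),0])
g=np.array([.467,-.317,0]);o=down(y+np.pi/2)
print('hit',robot.move_straight([*g[:2],.126],o,max_speed=.12,max_force=15))
print(current_tool_pos(),current_wrist_force())
claw.gripper_to(0.0,50);print('op',current_opening(),current_grasp_force(),current_wrist_force(),current_clock())
p=np.array(current_tool_pos())
print(robot.move_straight(p+[0,0,.0125],max_speed=.04,max_force=20),current_wrist_force(),current_tool_pos())
print(robot.move_straight(p+[0,0,.0125]+.035*f,max_speed=.06,max_force=15),current_wrist_force())
print(current_tool_pos(),current_grasp_force(),current_clock())
pic,d=cams.read_camera("side");cv2.imwrite("pics/s2.png",pic[130:290,280:480].repeat(3,0).repeat(3,1))
locs("side",["gauge_mid","hook"])
E
```

```text
hit False
[ 0.46722446 -0.31719501  0.12665004] [-0.34211153  0.19387967  0.05871778]
op 0.6740124975445257 52.52975642681122 [ 1.25727453 -3.11337814  4.91836215] 8.075
False [-0.43123675  0.54597228 -1.91834813] [ 0.46721025 -0.31729174  0.13902478]
False [-0.09105585  0.37001853 -2.62191736]
[ 0.43341743 -0.30870826  0.13918819] 53.63013803958893 9.2833
side gauge_mid []
side hook []
```

View pics/s2.png

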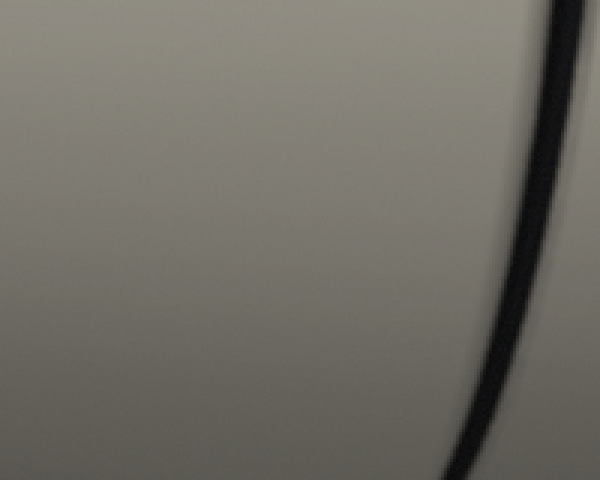

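The side camera only sees the arm (it blocks the view), but the 2.6 N weight shows the gauge is free and held.

```bash
python3 - <<'E'
from h import *
y=np.radians(-14.5);f=-np.array([np.cos(y),np.sin(y),0])
p=np.array(current_tool_pos())
robot.move_straight(p+.05*f,max_speed=.15)
p=np.array(current_tool_pos());robot.move_straight([p[0],p[1],.31],max_speed=.2)
print(current_clock(),current_grasp_force())
o=down(np.pi/2)
robot.move_to([.472,.005,.30],o);print(current_clock(),current_tool_pos(),current_grasp_force())
robot.move_straight([.472,.005,.135],o,max_speed=.15)
robot.hold(.2);w0=np.array(current_wrist_force())
pic,d=cams.read_camera("side");cv2.imwrite("pics/s3.png",pic[120:400,100:460].repeat(2,0).repeat(2,1))
pic,d=cams.read_camera("wrist");cv2.imwrite("pics/w3.png",pic)
locs("wrist",["gauge_mid","zero_plate_top"]);locs("side",["gauge_mid","zero_plate_top"])
print(w0,current_clock())
E
```

```text
10.925 53.70382010936737
12.1167 [0.47203954 0.00420324 0.29979454] 53.61462950706482
wrist gauge_mid [([0.472, 0.006, 0.101], 0.9)]
wrist zero_plate_top [([0.475, 0.004, 0.008], 0.66)]
side gauge_mid [([0.468, 0.007, 0.103], 0.93)]
side zero_plate_top [([0.475, 0.008, 0.012], 0.76)]
[ 0.20752797 -0.09571456 -2.90495826] 13.8667
```

View pics/s3.png

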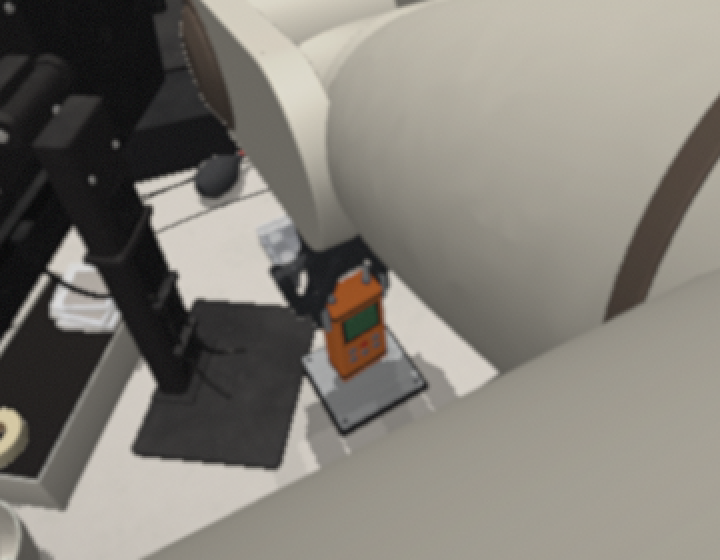

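The gauge hangs upright, centred over the plate (crop pixel ~(355,370) for its foot). Next: lower it, release, rise, rotate and look at it from above.

```bash
python3 - <<'E'
from h import *
o=down(np.pi/2)
print('touch',robot.move_straight([.474,.005,.100],o,max_speed=.03,max_force=4),current_tool_pos(),current_wrist_force())
claw.gripper_to(0.85);print(current_clock(),current_opening(),current_grasp_force())
claw.gripper_to(1.0);robot.hold(.5)
p=current_tool_pos();robot.move_straight([p[0],p[1],.25],max_speed=.2)
pos,oo=current_tool_pos(),current_orientation()
pic,d=cams.read_camera("wrist");cv2.imwrite("pics/w4.png",pic)
locs("wrist",["gauge_mid","zero_plate_top"])
P,uv=cloud("wrist",d,None,wristT(pos,oo))
s=(P[:,2]>.12)&(P[:,2]<.14)&(np.hypot(P[:,0]-.474,P[:,1]-.005)<.06)
Q=P[s];print(s.sum(),np.percentile(Q,[1,50,99],axis=0).round(4).tolist(),cv2.minAreaRect(Q[:,:2].astype(np.float32)*1000))
print(current_clock())
E
```

```text
touch True [0.47367241 0.00533195 0.10901931] [-0.34313915  2.96623965  7.15508573]
15.0 0.8481243142956179 0.0
wrist gauge_mid [([0.472, 0.007, 0.076], 0.76)]
wrist zero_plate_top [([0.474, 0.005, 0.008], 0.95)]
2037 [[0.4569, -0.0217, 0.123], [0.468, 0.0069, 0.1311], [0.4895, 0.0349, 0.136]] ((473.3683776855469, 6.558856964111328), (33.43220520019531, 58.248294830322266), 0.13090573251247406)
16.8
```

View pics/w4.png

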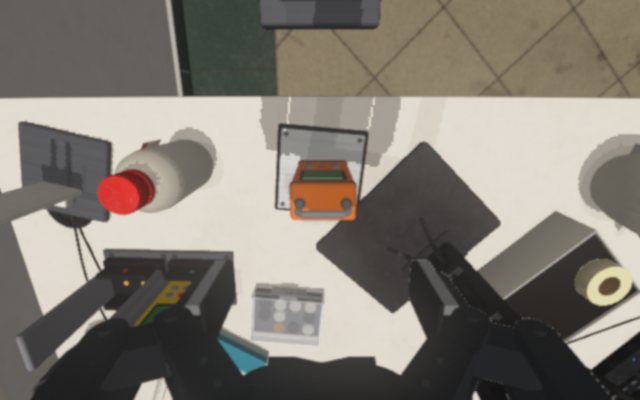

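The gauge stands released at (325,190), on the plate, upright, yaw ≈0. Before regrasping I'll look at the bay with the empty gripper.

```bash
python3 - <<'E'
from h import *
robot.move_to([.63,-.25,.32],down(0));print(current_clock(),np.array(current_qpos()).round(2))
robot.hold(.2)
pos,oo=current_tool_pos(),current_orientation()
pic,d=cams.read_camera("wrist");cv2.imwrite("pics/w5.png",pic)
locs("wrist",["bay_floor","bay_taken"]);locs("scene",[])
P,uv=cloud("wrist",d,None,wristT(pos,oo));np.savez("w5.npz",P=P,uv=uv)
print(current_clock())
s=(abs(P[:,0]-.63)<.05)&(P[:,1]<-.1)&(P[:,1]>-.33)
h,e=np.histogram(P[s,2],np.arange(0,.18,.005));print(dict(zip(e.round(3).tolist(),h.tolist())))
for lo,hi in((.143,.155),(.036,.05),(.013,.023)):
    Q=P[s&(P[:,2]>lo)&(P[:,2]<hi)];print(lo,len(Q),np.percentile(Q,[1,50,99],axis=0).round(4).tolist())
E
```

```text
17.975 [-0.49  0.36  1.02  0.    1.76 -0.49]
wrist bay_floor [([0.626, -0.255, 0.02], 0.76)]
wrist bay_taken [([0.627, -0.162, 0.004], 0.71)]
18.325
{0.0: 1120, 0.005: 1012, 0.01: 24, 0.015: 1450, 0.02: 37, 0.025: 33, 0.03: 44, 0.035: 68, 0.04: 880, 0.045: 30, 0.05: 34, 0.055: 35, 0.06: 33, 0.065: 35, 0.07: 36, 0.075: 53, 0.08: 61, 0.085: 60, 0.09: 75, 0.095: 73, 0.1: 80, 0.105: 105, 0.11: 117, 0.115: 109, 0.12: 123, 0.125: 125, 0.13: 296, 0.135: 1754, 0.14: 256, 0.145: 1290, 0.15: 0, 0.155: 0, 0.16: 53, 0.165: 297, 0.17: 3}
0.143 1448 [[0.607, -0.2911, 0.1434], [0.6285, -0.202, 0.1467], [0.6503, -0.1245, 0.1487]]
0.036 970 [[0.6004, -0.285, 0.0371], [0.6371, -0.2313, 0.0422], [0.6571, -0.1325, 0.0487]]
0.013 1495 [[0.5944, -0.2874, 0.0148], [0.6265, -0.253, 0.0173], [0.6622, -0.1255, 0.0204]]
```

View pics/w5.png

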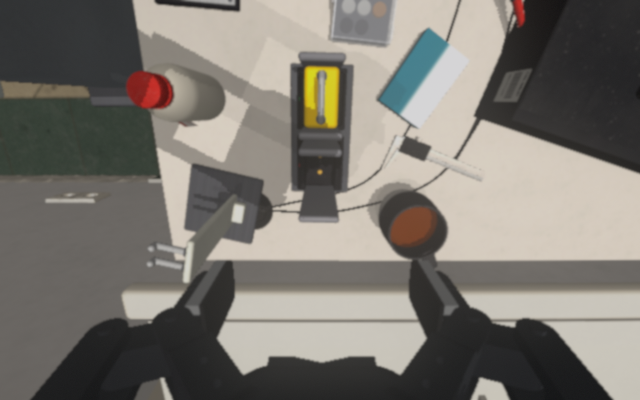

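The free bay is at pixel (320,170), with its cheeks at (320,203) and (320,145); it appears nearly aligned with the tool. Next I'll fit the cheek tops and lips.

```bash
python3 - <<'E'
import numpy as np, cv2
P=np.load("w5.npz")["P"]
s=(abs(P[:,0]-.63)<.04)&(P[:,1]<-.1)&(P[:,1]>-.33)
Q=P[s&(abs(P[:,2]-.147)<.003)]
h,e=np.histogram(Q[:,1],np.arange(-.31,-.1,.002));print([(round(a,3),int(b)) for a,b in zip(e,h) if b])
for lo,hi in((-.31,-.27),(-.23,-.207),(-.207,-.19),(-.14,-.11)):
    q=Q[(Q[:,1]>lo)&(Q[:,1]<hi)]
    if len(q)>20:
        r=cv2.minAreaRect(q[:,:2].astype(np.float32)*1000);print(len(q),q.mean(0).round(4),np.percentile(q,[1,99],axis=0).round(4)[:,:2].tolist(),r)
Q=P[s&(abs(P[:,2]-.043)<.003)&(P[:,1]<-.225)&(P[:,1]>-.28)]
for a,b in((.58,.63),(.63,.68)):
    q=Q[(Q[:,0]>a)&(Q[:,0]<b)];print('lip',len(q),q.mean(0).round(4),np.percentile(q[:,0],[2,98]).round(4),np.degrees(np.polyfit(q[:,1],q[:,0],1)[0]))
Q=P[s&(abs(P[:,2]-.0175)<.003)&(P[:,1]<-.21)&(P[:,1]>-.29)];print('floor',Q.mean(0),np.percentile(Q,[2,98],axis=0).round(4).tolist())
E
```

```text
[(np.float64(-0.292), 38), (np.float64(-0.29), 75), (np.float64(-0.288), 75), (np.float64(-0.286), 82), (np.float64(-0.284), 5), (np.float64(-0.222), 13), (np.float64(-0.22), 54), (np.float64(-0.218), 88), (np.float64(-0.216), 90), (np.float64(-0.214), 89), (np.float64(-0.206), 15), (np.float64(-0.204), 65), (np.float64(-0.202), 93), (np.float64(-0.2), 109), (np.float64(-0.198), 72), (np.float64(-0.134), 15), (np.float64(-0.132), 90), (np.float64(-0.13), 139), (np.float64(-0.128), 97), (np.float64(-0.126), 91), (np.float64(-0.124), 9)]
275 [ 0.6267 -0.2875  0.1467] [[0.6059, -0.2914], [0.6478, -0.2838]] ((626.3096313476562, -288.1779479980469), (8.408672332763672, 43.21324920654297), 87.84617614746094)
334 [ 0.6281 -0.216   0.1467] [[0.6075, -0.2201], [0.6492, -0.2121]] ((627.9656982421875, -216.22634887695312), (8.10377025604248, 43.32545852661133), 88.79182434082031)
354 [ 0.6286 -0.2     0.1467] [[0.6078, -0.2042], [0.6496, -0.1963]] ((628.4747924804688, -200.23446655273438), (7.940274238586426, 43.737918853759766), 89.710205078125)
441 [ 0.6301 -0.1282  0.1466] [[0.6092, -0.1321], [0.6513, -0.1237]] ((629.8497924804688, -128.0660400390625), (8.149713516235352, 43.34164810180664), 88.54978942871094)
lip 163 [ 0.6036 -0.2572  0.0422] [0.6003 0.6077] 1.9599806109280373
lip 176 [ 0.6513 -0.2585  0.042 ] [0.6474 0.6553] 1.9849867458146828
floor [ 0.6264358  -0.26009725  0.01732591] [[0.5946, -0.2846, 0.0154], [0.6598, -0.2191, 0.0193]]
```

```bash
python3 - <<'E'
from h import *
robot.move_to([.4735,.0055,.25],down(0));robot.hold(.2)
pos,oo=current_tool_pos(),current_orientation()
pic,d=cams.read_camera("wrist")
P,uv=cloud("wrist",d,None,wristT(pos,oo))
def top(P,z,c):
    s=(abs(P[:,2]-z)<.006)&(np.hypot(P[:,0]-c[0],P[:,1]-c[1])<.045);Q=P[s]
    r=cv2.minAreaRect(Q[:,:2].astype(np.float32)*1000);print(len(Q),np.percentile(Q,[1,50,99],axis=0).round(4).tolist(),r);return r
top(P,.132,(.4735,.0055))
print('hit',robot.move_straight([.4735,.0055,.110],down(0),max_speed=.15,max_force=12),current_clock())
claw.gripper_to(0.0,50);print('op',current_opening(),current_grasp_force(),current_wrist_force())
p=np.array(current_tool_pos());print(p)
robot.move_straight(p+[0,0,.15],max_speed=.15);robot.hold(.2);print(current_clock(),current_wrist_force(),current_grasp_force())
pos,oo=current_tool_pos(),current_orientation();print(pos)
pic,d=cams.read_camera("wrist");cv2.imwrite("pics/w6.png",pic)
P,uv=cloud("wrist",d,None,wristT(pos,oo));np.savez("w6.npz",P=P,uv=uv,pos=pos)
top(P,.282,(.4735,.0055))
print(current_clock())
E
```

```text
2046 [[0.4575, -0.0208, 0.1272], [0.4745, 0.0106, 0.1312], [0.4908, 0.0352, 0.134]] ((474.2257385253906, 7.194011688232422), (33.899654388427734, 57.28660583496094), 0.2993380129337311)
hit False 20.8333
op 0.38808607800219025 50.25012731552124 [-1.84175534 -0.52811756  5.58489165]
[0.47367569 0.00546913 0.11035991]
22.7083 [-0.52202595  0.50875351 -2.48128382] 49.86468493938446
[0.47351026 0.00548901 0.25975355]
8752 [[0.4503, -0.0195, 0.2764], [0.4741, 0.0138, 0.2806], [0.4969, 0.0354, 0.2871]] ((475.4020080566406, 8.163768768310547), (55.83634567260742, 63.080604553222656), 23.1971492767334)
22.7583
```

View pics/w6.png

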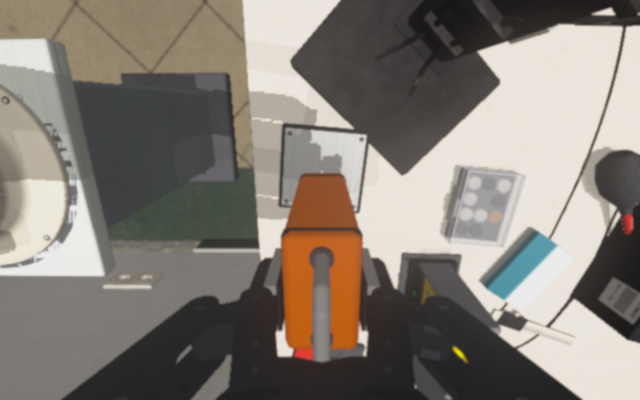

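The gauge is held front and back at (320,290), squarely in the fingers. Carrying it to the bay now.

```bash
cat > ins.py <<'E'
from h import *
import sys
def state(): print(np.round(current_tool_pos(),4),np.round(current_wrist_force(),1),np.round(current_ft_torque(),2),current_clock())
E
python3 - <<'E'
from ins import *
o=down(-.0225);c=np.array([.6267,-.2525])
p=current_tool_pos();robot.move_straight([p[0],p[1],.32],max_speed=.25)
robot.move_to([*c,.31],o);robot.move_straight([*c,.262],o,max_speed=.1);robot.hold(.3);state()
pic,d=cams.read_camera("scene");cv2.imwrite("pics/c7.png",pic[130:290,200:440].repeat(3,0).repeat(3,1))
h=robot.move_straight([*c,.15],o,max_speed=.06,max_force=5);print(h);state()
if not h:
    h=robot.move_straight([*c,.112],o,max_speed=.025,max_force=5);print(h);state()
E
```

```text
[ 0.6268 -0.2526  0.2624] [ 0.4  0.1 -2. ] [ 0.01  0.   -0.07] 25.2333
False
[ 0.6268 -0.2526  0.1503] [-0.1  0.9 -1.8] [-0.04  0.04  0.05] 27.3
True
[ 0.6268 -0.2525  0.1164] [-1.1 -0.7  6.2] [0.02 0.08 0.02] 28.5083
```

View pics/c7.png

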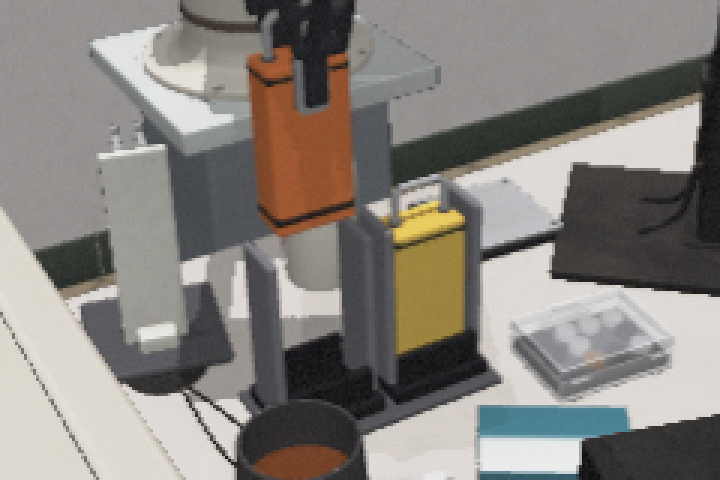

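Contact came at exactly the predicted floor height (0.1164). Before that, the picture showed the gauge in line above the free bay. Releasing now.

```bash
python3 - <<'E'
from ins import *
claw.gripper_to(.75);robot.hold(.2);print(current_opening(),current_grasp_force());state()
p=current_tool_pos();print(robot.move_straight([p[0],p[1],.30],max_speed=.12,max_force=10))
robot.hold(.3)
pos,oo=current_tool_pos(),current_orientation()
pic,d=cams.read_camera("wrist");cv2.imwrite("pics/w8.png",pic)
P,uv=cloud("wrist",d,None,wristT(pos,oo))
s=(abs(P[:,2]-.137)<.004)&(abs(P[:,0]-.627)<.03)&(abs(P[:,1]+.2525)<.034);Q=P[s]
print(s.sum(),np.percentile(Q,[1,50,99],axis=0).round(4).tolist())
locs("wrist",["gauge_mid","gauge_screen","bay_floor"]);locs("wrist",["wash_bottle_mid","specimen_box_mid","tissue_box_mid"]);state()
E
```

```text
0.748685819204267 0.0
[ 0.6263 -0.2523  0.1153] [ 0.7 -0.5  0.2] [0.01 0.   0.03] 29.1083
False
1633 [[0.6103, -0.2848, 0.1334], [0.6261, -0.2501, 0.1371], [0.6436, -0.2227, 0.1401]]
wrist gauge_mid []
wrist gauge_screen [([0.613, -0.249, 0.105], 0.57)]
wrist bay_floor []
wrist wash_bottle_mid [([0.464, -0.164, 0.075], 0.91), ([0.467, -0.319, -0.002], 0.6)]
wrist specimen_box_mid []
wrist tissue_box_mid [([0.767, -0.142, 0.01], 0.79)]
[ 0.6263 -0.2523  0.3   ] [ 0.4 -0.6  0.1] [-0.06  0.01  0.01] 31.45
```

View pics/w8.png

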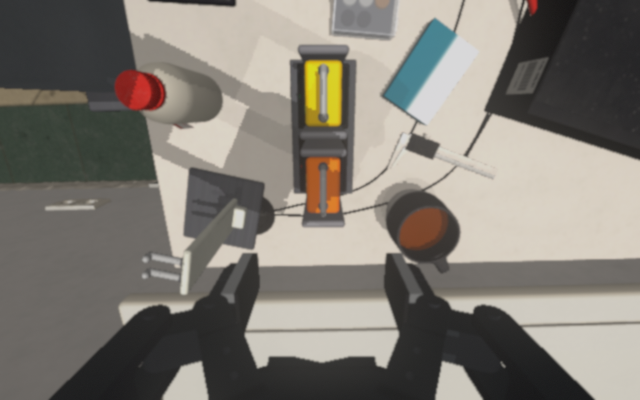

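The orange gauge sits home at (322,190), level with the yellow one (top z 0.137, 0.138 expected), its screen reading on the front (-x) side, and the gripper is clear.

```bash
python3 -c "
from cell import *
print(robot.finish_job())"
```

```text
the job is handed in; nothing more can be done
None
```

The gauge was unhooked, stood and released on the zero plate, then seated screen to the front in the empty bay; I handed the job in at about 31 s of 64 s, and no verdict came back.

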